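# Find the rocking tub cover and press it home

## Robot

A 6-joint arm with a two-finger parallel gripper is mounted at the origin on the work surface. World frame = base frame: x ahead of the robot, y to its left, z up, the work surface at z = 0. Lengths are in m, angles in degrees, forces in N, time in s.
With the tool pointing down it reaches from about 0.375 to 0.9 m from the base axis. Payload 3.1 kg.
Tool frame: the origin (TCP) lies on the centre line of the jaws, within the pads' length; the fingertips stand 8 mm ahead of it and the grasp point (between the pads) lies 11 mm behind it; z points along the fingers, y is the direction in which the jaws open and shut (so a half turn about z gives the same grasp; the last joint's range is limited). The gripper opens to 87 mm and grips with 3 to 60 N. Pads are 19 mm wide; open, the fingers measure 117 mm over their backs; the gripper's body (75 mm by 190 mm) begins 51 mm behind the grasp point.
Start: joints at [-80.014, 30.224, 82.088, -0, 67.689, -10.227], TCP at [0.216, -0.586, 0.231] pointing down, gripper open.
Joint ranges: [-176.69, 176.69], [-43.24, 126.21], [12.49, 139.97], [-82, 262], [0, 151.66], [-163.58, 163.58]. Speed limits (degrees/s): [159.86, 159.86, 180, 180, 180, 180].

## Interface

Orientations are given as a 3x3 rotation matrix whose columns are the frame's x, y, z axes.
In Python, from rig import * gives the robot as it stands. The module is installed in compiled form; this text tells all that it offers.
- The arm moves only by the tool arm_command, never from a script. Its argument "commands" is a list of rows, each an object with "translation": the shift along the tool's x, y, z scaled (see below), a list of three; "dr": the turn, a rotation vector about the tool's x, y, z scaled (see below), a list of three; "jaw": the closure, from 0 (fully open) to 1 (shut). In form: [{"translation": [x, y, z], "dr": [ax, ay, az], "jaw": jaw}, ...]. A call has 1 to 12 rows; each row shifts and turns the commanded pose from where the row before left it, along the tool's axes as they then stand; what a row does not reach is not made up. The controller multiplies each number of a shift by 25 mm and each number of a turn by 6 degrees. A row lasts 1/12 s, in which the tool goes at most 41.7 mm and 7.16 degrees, less where a joint would pass 70% of its speed; a pose out of reach is approached as far as the arm can. A call with a number of a shift or a turn outside -1 to 1 is refused whole. A call with a gripper value outside its range is refused whole. The fingers move at their own pace and stop on an object; the grip force is fixed at half the most. Time passes only in rows, so rows that do not move let the fingers close. It gives the time, the measured TCP pose, the force and the opening at its end, in the units of the state.
- read_state(): the state, without advancing time (a new reading comes with each control period).
- capture(name): name is "scene" or "top" or "wrist"; returns (picture, depth): 384x512x3 uint8, red, green, blue; 384x512 float32, m along the optical axis (not along the pixel's ray), 0 where there is no reading.
- camera_model(name): a dict with "intrinsics" (3x3 intrinsics, pixels), "pose" (4x4, takes a point from camera to world coordinates); the wrist camera has in their place "mount" (4x4, takes a point from camera to tool coordinates, whose origin is the TCP and whose axes are the flange's). Camera axes: x right, y down, z forward; pixel columns grow to the right and rows downward; lengths in m; the calibration is good to about 2 mm. The wrist camera is an equidistant fisheye: a pixel r from the principal point sees the ray r / f radians off the axis. A picture is of the moment at which its call begins: read the wrist's pose just before it. camera_model takes no time and is no camera call.
- hand_in(): hands the job in, once; it reports no verdict.
The state is a dict: "time_s": time; "joint_positions": joint angles; "qvel": joint speeds; "tau": joint torques, N m; "position": TCP position; "tcp_rot": TCP orientation; "force": force on the tool from outside, world axes, zero at the start; "moment": the same for the moment, N m; "opening": opening from 0.0 (shut) to 1.0 (fully open).
Only numpy, scipy, OpenCV 4.12 (cv2) and the standard library are available. Lean on these libraries where they do the work, as an engineer would, in place of code of your own. Each camera call takes 0.05 s, during which the arm holds its last target.

## Task

One of the four yellow covers on the parts tubs is not snapped on. With the fingertips, press the covers lightly near an edge, one after another, until you find the one that rocks; then press that one down in its middle until it sits fully home and level. Lift or pull off no cover, grasp nothing, and leave the coupling, the bolt and the carton beside the tray as they stand.

Things in the scene. Friction and masses are not known exactly. Their poses are not given: they have to be found in the camera images.
- cover_a_top (a point): One of four identical square yellow snap covers, each capping a red parts tub in the blue tray: 94 x 94 mm, flat top plate 4 mm thick, skirt 16 mm deep outside the tub, about 80 g. The point is the centre of its flat top face (a flush orange disc 22 mm across), x and y along the cover's edges, z up. Covers lie 18 mm apart.
- cover_b_top (a point): Same square yellow 94 x 94 mm snap cover as cover_a_top, on its own red tub; the point is the centre of its flat top face, x and y along its edges, z up. All four lie level, with tops 74 to 83 mm above the table; this differs from tub to tub, so height does not tell which one is loose.
- cover_c_top (a point): Same square yellow 94 x 94 mm snap cover as cover_a_top, on its own red tub; the point is the centre of its flat top face, x and y along its edges, z up. Any of the four places may hold the loose cover; exactly one is loose. A seated cover does not give wherever it is pressed.
- cover_d_top (a point): Same square yellow 94 x 94 mm snap cover as cover_a_top, on its own red tub; the point is the centre of its flat top face, x and y along its edges, z up. Covers are not fastened sideways beyond 1.5 mm of play and could be pulled off upwards, which is forbidden.
- tray: Fixed open blue tray, 250 x 250 x 36 mm high; origin at the centre of its underside. Four tubs in it, 112 mm apart. The loose cover stands 5 mm high on a stiff stud 16 mm square under its middle: 1 to 15 N, 34 mm off centre towards an edge, tips it about 0.14 rad (it sinks 3 to 4 mm there, tips back). Over 12 N on the middle (18 to 25 N is good) sinks it 5 mm onto its rim, where it stays.
- coupling_mid (a point): bystander: loose grey plastic pipe coupling standing upright, 46 mm across its collar, 56 mm high; the point is its centre, half-way up, z along its axis
- bolt_mid (a point): bystander: loose steel bolt standing on its head, head 34 mm across, shank 16 mm, 60 mm high; the point is its centre, half-way up, z along its axis
- carton_mid (a point): bystander: loose small brown carton with a white band, 60 x 75 x 45 mm high; the point is its centre, half-way up
Mind the look-alikes: they are no part of the job. Leave any green or pink look-alike of the part that bears cover_a_top alone. Leave any white look-alike of the part that bears cover_b_top alone.

How it is judged:
By the outcome, as a careful person would: the job done as asked, in the order asked, and still so for the second after the job is handed in, with the robot touching nothing.
It also fails if it takes over 48 s, if anything falls off the work surface, if the arm or the gripper's body presses on something with over 40 N, if the wrist force passes 120 N, or if a joint passes its speed limit or range.

## Working session

There is one attempt and no reset: what is moved stays moved. The work goes in short steps, Python scripts to look and compute and a tool call to move; the robot and the scene stay as the last step left them, time stands still between calls to the robot, and variables do not carry over. Pictures are saved under pics/ and viewed, and the job is handed in when it is done.

Besides the shell and the picture viewer there is one more tool, called after "Request:" by a JSON object that holds its "fn" and its "kwargs". arm_command: Moves the arm, as the interface text tells. Its arguments: {"type":"object","properties":{"commands":{"type":"array"}},"required":["commands"]}

```bash
mkdir -p pics
python3 - <<'E'
from rig import *
import cv2,numpy as np
s=read_state();print({k:np.round(v,3).tolist() for k,v in s.items()})
for n in("scene","top"):
    p,d=capture(n);cv2.imwrite(f"pics/{n}0.png",p[:,:,::-1]);np.save(f"pics/{n}0.npy",d)
    m=camera_model(n);print(n,np.round(m["intrinsics"],2).tolist(),np.round(m["pose"],4).tolist())
m=camera_model("wrist");print({k:np.round(v,4).tolist() if not isinstance(v,str) else v for k,v in m.items()})
E
```

```text
{'time_s': 0.0, 'joint_positions': [-80.013, 30.279, 82.158, 0.001, 67.689, -10.227], 'qvel': [0.023, -0.059, -0.002, -0.071, 0.053, -0.039], 'tau': [-0.001, -44.005, -17.659, 0.063, 0.058, -0.0], 'position': [0.216, -0.586, 0.23], 'tcp_rot': [[0.938, 0.346, -0.0], [0.346, -0.938, 0.002], [0.0, -0.002, -1.0]], 'force': [-0.694, 0.25, -0.394], 'moment': [-0.019, -0.006, -0.01], 'opening': 1.002}
scene [[397.76, 0.0, 256.98], [0.0, 397.76, 189.42], [0.0, 0.0, 1.0]] [[0.7266, 0.5701, -0.3834, 0.8971], [0.6869, -0.593, 0.4201, -0.3631], [0.0121, -0.5686, -0.8225, 0.7938], [0.0, 0.0, 0.0, 1.0]]
top [[373.48, 0.0, 252.58], [0.0, 373.48, 194.69], [0.0, 0.0, 1.0]] [[0.0277, -0.9852, 0.1692, 0.4361], [-0.9994, -0.0312, -0.0177, 0.0183], [0.0227, -0.1686, -0.9854, 0.9228], [0.0, 0.0, 0.0, 1.0]]
{'intrinsics': [[297.3186, 0.0, 254.0534], [0.0, 297.3186, 186.4081], [0.0, 0.0, 1.0]], 'mount': [[0.0011, -0.9684, -0.2496, 0.0674], [1.0, 0.0014, -0.001, 0.0007], [0.0013, -0.2496, 0.9684, -0.1541], [0.0, 0.0, 0.0, 1.0]]}
```

View pics/scene0.png

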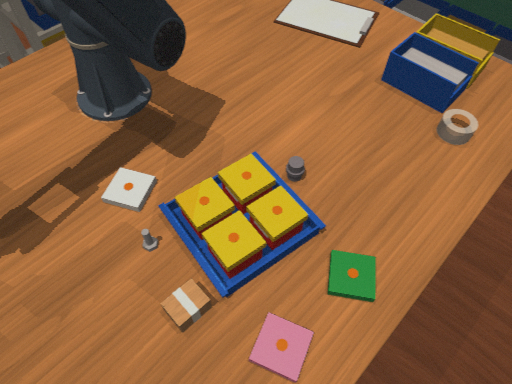

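View pics/top0.png

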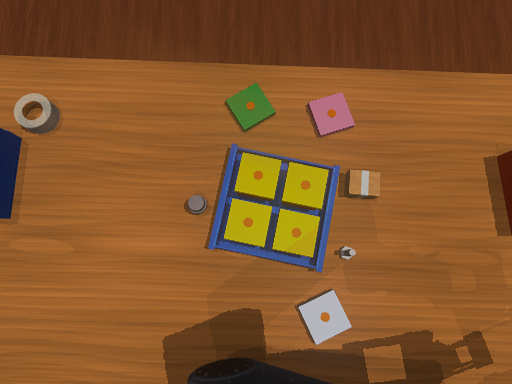

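Top view: the four yellow covers in the tray have discs at (258,175), (306,185), (248,222) and (296,233). The look-alikes are white (325,317), green (250,105) and pink (331,113). The bystanders are the coupling (196,204), bolt (347,253) and carton (363,184). My targets are the four yellow covers in the blue tray. I'll check them in a close crop and measure.

```bash
cat > h.py <<'E'
import cv2,numpy as np
from rig import *
def cloud(n,d):
    m=camera_model(n);K=m["intrinsics"];K=np.array(K);T=np.array(m["pose"])
    v,u=np.indices(d.shape)
    P=np.stack([(u-K[0,2])/K[0,0]*d,(v-K[1,2])/K[1,1]*d,d],-1)
    return P@T[:3,:3].T+T[:3,3]
E
python3 - <<'E'
from h import *
for n in("top","scene"):
    p=cv2.imread(f"pics/{n}0.png");d=np.load(f"pics/{n}0.npy");W=cloud(n,d)
    h=cv2.cvtColor(p,cv2.COLOR_BGR2HSV)
    y=((h[...,0]>22)&(h[...,0]<32)&(h[...,1]>180)&(h[...,2]>150)).astype(np.uint8)
    o=((h[...,0]<20)&(h[...,1]>200)&(h[...,2]>190)).astype(np.uint8)
    for nm,mk,mn in(("Y",y,300),("O",o,15)):
        k,l,st,c=cv2.connectedComponentsWithStats(mk)
        for i in range(1,k):
            if st[i,4]<mn: continue
            q=W[(l==i)&(d>0)]
            mm=(l==i).astype(np.uint8)
            print(n,nm,c[i].round(1),st[i,4],np.median(q,0).round(4),q.mean(0).round(4), end=" ")
            if nm=="Y":
                A=np.c_[q[:,:2]-q[:,:2].mean(0),np.ones(len(q))];good=abs(q[:,2]-np.median(q[:,2]))<.008
                f=np.linalg.lstsq(A[good],q[good,2],rcond=None)[0]
                r=cv2.minAreaRect((q[good,:2]*1000).astype(np.float32));print("plane",f.round(4),"rect",np.round(r[0],1),np.round(r[1],1),round(r[2],1))
            else: print()
t=cv2.imread("pics/top0.png")[135:280,170:390];cv2.imwrite("pics/crop0.png",cv2.resize(t,None,fx=3.5,fy=3.5))
E
```

```text
top Y [257.7 175.1] 1482 [ 0.6273 -0.0076  0.0772] [ 0.6278 -0.0076  0.0773] plane [0.0004 0.0008 0.0773] rect [628.4  -7.6] [92.6 93. ] 79.8
top Y [305.1 184.9] 1502 [ 0.6072 -0.1173  0.0791] [ 0.6079 -0.1174  0.0792] plane [ 0.0007 -0.0013  0.0792] rect [ 608.4 -117.8] [93.2 92.9] 79.7
top Y [247.7 222.3] 1591 [0.5169 0.0126 0.0787] [0.5174 0.0124 0.0787] plane [-0.0004  0.0002  0.0787] rect [518.   12.3] [92.6 92.6] 79.9
top Y [295.9 232.6] 1586 [ 0.4975 -0.0977  0.0757] [ 0.4977 -0.0976  0.0757] plane [-0.0011 -0.0033  0.0757] rect [498.2 -97.8] [92.8 92.5] 79.6
scene Y [245.7 176.3] 1323 [0.521  0.0108 0.0768] [0.5197 0.0118 0.0769] plane [-0.0007 -0.0026  0.0769] rect [518.6  13.5] [94.3 94.1] 79.6
scene Y [203.9 201.6] 1503 [ 0.5016 -0.0984  0.0738] [ 0.5005 -0.0972  0.0733] plane [-0.0015 -0.0007  0.0738] rect [498.6 -96.3] [94.3 94.7] 80.2
scene Y [276.4 211.2] 1565 [ 0.631  -0.0093  0.0754] [ 0.6301 -0.008   0.0755] plane [ 0.0012 -0.0022  0.0755] rect [628.6  -6.4] [93.5 94.4] 80.3
scene Y [233.1 238.3] 1839 [ 0.6114 -0.1183  0.0773] [ 0.6102 -0.1171  0.0768] plane [-0.001  -0.0014  0.0773] rect [ 608.8 -116.2] [93.9 95.4] 79.9
scene O [246.1 174.9] 59 [0.5186 0.0149 0.0776] [0.5185 0.0145 0.0776] 
scene O [128.1 185.8] 37 [ 0.3081 -0.1719  0.0188] [ 0.3083 -0.1717  0.0188] 
scene O [203.7 200.2] 68 [ 0.4988 -0.0958  0.0742] [ 0.4983 -0.0956  0.0743] 
scene O [276.8 209.7] 69 [ 0.6284 -0.0055  0.0763] [ 0.6287 -0.0055  0.0762] 
scene O [233.3 236.9] 78 [ 0.6087 -0.1152  0.0779] [ 0.6091 -0.1155  0.078 ] 
scene O [352.4 272.8] 63 [0.8229 0.017  0.0184] [0.8232 0.0171 0.0184] 
scene O [281.6 344.3] 87 [ 0.8106 -0.191   0.0186] [ 0.8107 -0.1909  0.0185]
```

View pics/crop0.png

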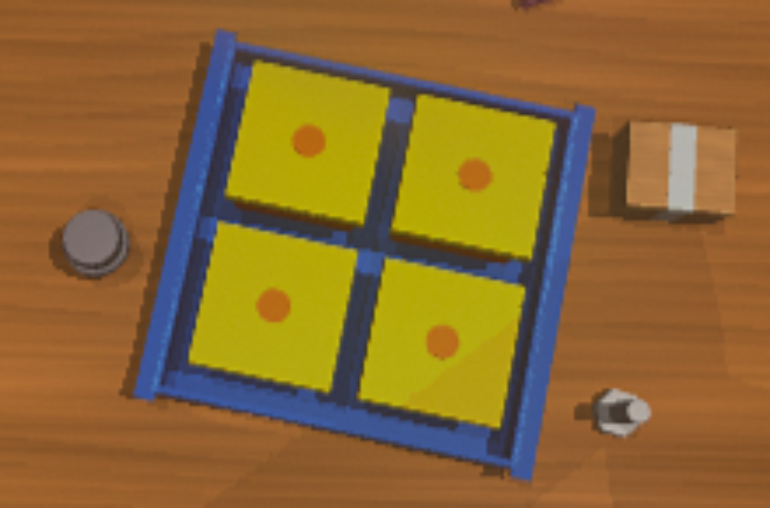

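The crop confirms four yellow covers with orange discs. Their centres are about P1 (0.628,-0.0065), P2 (0.6085,-0.117), P3 (0.518,0.013) and P4 (0.498,-0.097), and the edges are yawed -10.1°. Next I shut the jaws and square the tool to the covers.

Request:
{"fn": "arm_command", "kwargs": {"commands": [{"translation":[0,0,0],"dr":[0,0,1],"jaw":1},{"translation":[0,0,0],"dr":[0,0,1],"jaw":1},{"translation":[0,0,0],"dr":[0,0,1],"jaw":1},{"translation":[0,0,0],"dr":[0,0,1],"jaw":1},{"translation":[0,0,0],"dr":[0,0,1],"jaw":1},{"translation":[0,0,0],"dr":[0,0,0.05],"jaw":1},{"translation":[0,0,0],"dr":[0,0,0],"jaw":1}]}}

```text
time_s: 0.68
position: [0.2159, -0.5861, 0.2301]
tcp_rot: [[0.985, -0.173, -0.0], [-0.173, -0.985, 0.001], [-0.0, -0.001, -1.0]]
force: [-0.0, 0.6, -0.2]
opening: 0.552
```

```bash
cat >> h.py <<'E'
e1=np.array([.9845,-.1754]);C={1:(.6285,-.0065),2:(.6087,-.1168),3:(.5182,.0130),4:(.4984,-.0968)}
def go(c,off,z=None):
    s=read_state();R=np.array(s["tcp_rot"]);p=np.array(s["position"])
    t=np.r_[np.array(C[c])+off*e1, p[2] if z is None else z]
    print("t",round(s["time_s"],2),"p",p.round(4).tolist(),"F",np.round(s["force"],2).tolist(),"units",((R.T@(t-p))/.025).round(3).tolist(),"yaw",np.degrees(np.arctan2(R[1,0],R[0,0])).round(2),"z",R[:,2].round(4).tolist(),"open",round(s["opening"],3))
E
python3 -c "
from h import *
go(4,-.034,.110)"
```

```text
t 0.68 p [0.2159, -0.5861, 0.2301] F [-0.0, 0.56, -0.21] units [6.389, -21.231, 4.822] yaw -9.95 z [-0.0002, 0.001, -1.0] open 0.552
```

Request:
{"fn": "arm_command", "kwargs": {"commands": [{"translation":[0.3,-0.96,0],"dr":[0,0,0],"jaw":1},{"translation":[0.3,-0.96,0],"dr":[0,0,0],"jaw":1},{"translation":[0.3,-0.96,0],"dr":[0,0,0],"jaw":1},{"translation":[0.3,-0.96,0],"dr":[0,0,0],"jaw":1},{"translation":[0.3,-0.96,0],"dr":[0,0,0],"jaw":1},{"translation":[0.3,-0.96,0],"dr":[0,0,0],"jaw":1},{"translation":[0.3,-0.96,0],"dr":[0,0,0],"jaw":1},{"translation":[0.3,-0.96,0],"dr":[0,0,0],"jaw":1},{"translation":[0.3,-0.96,0],"dr":[0,0,0],"jaw":1},{"translation":[0.3,-0.96,0],"dr":[0,0,0],"jaw":1},{"translation":[0.3,-0.96,0],"dr":[0,0,0],"jaw":1},{"translation":[0.3,-0.96,0],"dr":[0,0,0],"jaw":1}]}}

```text
time_s: 1.68
position: [0.3554, -0.3175, 0.2306]
tcp_rot: [[0.985, -0.173, 0.0], [-0.173, -0.985, 0.0], [0.0, -0.0, -1.0]]
force: [-0.1, -0.8, 0.2]
opening: -0.0
```

Request:
{"fn": "arm_command", "kwargs": {"commands": [{"translation":[0.3,-0.96,0],"dr":[0,0,0],"jaw":1},{"translation":[0.3,-0.96,0],"dr":[0,0,0],"jaw":1},{"translation":[0.3,-0.96,0],"dr":[0,0,0],"jaw":1},{"translation":[0.3,-0.96,0],"dr":[0,0,0],"jaw":1},{"translation":[0.3,-0.96,0],"dr":[0,0,0],"jaw":1},{"translation":[0.3,-0.96,0],"dr":[0,0,0],"jaw":1},{"translation":[0.3,-0.96,0],"dr":[0,0,0],"jaw":1},{"translation":[0.3,-0.96,0],"dr":[0,0,0],"jaw":1},{"translation":[0.2,-0.96,0],"dr":[0,0,0],"jaw":1},{"translation":[0,-0.96,0],"dr":[0,0,0],"jaw":1},{"translation":[0,0,0],"dr":[0,0,0],"jaw":1}]}}

```text
time_s: 2.6
position: [0.4609, -0.0901, 0.2304]
tcp_rot: [[0.986, -0.169, -0.001], [-0.169, -0.986, 0.002], [-0.001, -0.002, -1.0]]
force: [-0.4, -0.3, 0.1]
opening: 0.006
```

```bash
python3 -c "
from h import *
go(4,-.034,.100)"
```

```text
t 2.6 p [0.4609, -0.0901, 0.2304] F [-0.37, -0.28, 0.07] units [0.172, 0.011, 5.216] yaw -9.73 z [-0.001, 0.0022, -1.0] open 0.006
```

Request:
{"fn": "arm_command", "kwargs": {"commands": [{"translation":[0.17,0,0.9],"dr":[0,0,0],"jaw":1},{"translation":[0,0,1],"dr":[0,0,0],"jaw":1},{"translation":[0,0,1],"dr":[0,0,0],"jaw":1},{"translation":[0,0,1],"dr":[0,0,0],"jaw":1},{"translation":[0,0,0.9],"dr":[0,0,0],"jaw":1},{"translation":[0,0,0.5],"dr":[0,0,0],"jaw":1},{"translation":[0,0,0.2],"dr":[0,0,0],"jaw":1},{"translation":[0,0,0],"dr":[0,0,0],"jaw":1},{"translation":[0,0,0],"dr":[0,0,0],"jaw":1}]}}

```text
time_s: 3.35
position: [0.4655, -0.095, 0.0933]
tcp_rot: [[0.985, -0.175, 0.0], [-0.175, -0.985, -0.0], [0.0, 0.0, -1.0]]
force: [0.7, 0.1, -0.1]
opening: 0.007
```

Run:
```python
from h import *
go(4,-.034,.083)
p,d=capture("wrist");cv2.imwrite("pics/w1.png",p[:,:,::-1])
```

```text
t 3.35 p [0.4655, -0.095, 0.0933] F [0.66, 0.13, -0.11] units [-0.053, -0.161, 0.413] yaw -10.06 z [0.0004, -0.0003, -1.0] open 0.007
```

View pics/w1.png

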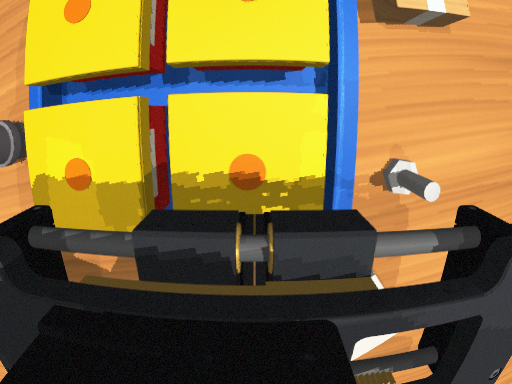

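The wrist view shows the shut fingers over P4's near edge, with the disc at (247,171) about centred on them. Now a slow press.

Request:
{"fn": "arm_command", "kwargs": {"commands": [{"translation":[-0.05,-0.16,0.12],"dr":[0,0,0],"jaw":1},{"translation":[0,0,0.12],"dr":[0,0,0],"jaw":1},{"translation":[0,0,0.04],"dr":[0,0,0],"jaw":1},{"translation":[0,0,0.03],"dr":[0,0,0],"jaw":1},{"translation":[0,0,0],"dr":[0,0,0],"jaw":1}]}}

```text
time_s: 3.82
position: [0.4647, -0.0903, 0.0854]
tcp_rot: [[0.985, -0.175, 0.0], [-0.175, -0.985, -0.0], [0.0, 0.0, -1.0]]
force: [-0.1, 0.0, 0.1]
opening: 0.007
```

Request:
{"fn": "arm_command", "kwargs": {"commands": [{"translation":[0,0,0.03],"dr":[0,0,0],"jaw":1},{"translation":[0,0,0.03],"dr":[0,0,0],"jaw":1},{"translation":[0,0,0],"dr":[0,0,0],"jaw":1}]}}

```text
time_s: 4.07
position: [0.4648, -0.0904, 0.0842]
tcp_rot: [[0.985, -0.175, 0.0], [-0.175, -0.985, -0.0], [0.0, 0.0, -1.0]]
force: [0.4, 1.0, 3.5]
opening: 0.004
```

Request:
{"fn": "arm_command", "kwargs": {"commands": [{"translation":[0,0,0.03],"dr":[0,0,0],"jaw":1},{"translation":[0,0,0],"dr":[0,0,0],"jaw":1}]}}

```text
time_s: 4.23
position: [0.4649, -0.0905, 0.0841]
tcp_rot: [[0.985, -0.175, 0.001], [-0.175, -0.985, -0.0], [0.001, 0.0, -1.0]]
force: [-2.1, 2.4, 11.5]
opening: 0.005
```

P4 holds firm: force rose 3.5→11.5 N for 0.1 mm, so it is seated. Next, P3.

Request:
{"fn": "arm_command", "kwargs": {"commands": [{"translation":[0,0,-0.4],"dr":[0,0,0],"jaw":1},{"translation":[0,0,-0.4],"dr":[0,0,0],"jaw":1},{"translation":[0,-0.9,0],"dr":[0,0,0],"jaw":1},{"translation":[0,-0.9,0],"dr":[0,0,0],"jaw":1},{"translation":[0,-0.9,0],"dr":[0,0,0],"jaw":1},{"translation":[0,-0.9,0],"dr":[0,0,0],"jaw":1},{"translation":[0,-0.85,0],"dr":[0,0,0],"jaw":1},{"translation":[0,0,0.2],"dr":[0,0,0],"jaw":1},{"translation":[0,0,0.2],"dr":[0,0,0],"jaw":1},{"translation":[0,0,0],"dr":[0,0,0],"jaw":1},{"translation":[0,0,0],"dr":[0,0,0],"jaw":1}]}}

```text
time_s: 5.15
position: [0.4838, 0.0184, 0.0925]
tcp_rot: [[0.984, -0.176, -0.001], [-0.176, -0.984, 0.0], [-0.001, 0.0, -1.0]]
force: [-0.2, 0.3, 0.3]
opening: 0.004
```

```bash
python3 -c "
from h import *
go(3,-.034,.088)"
```

```text
t 5.15 p [0.4838, 0.0184, 0.0925] F [-0.22, 0.27, 0.27] units [0.034, -0.029, 0.18] yaw -10.14 z [-0.0013, 0.0001, -1.0] open 0.004
```

Request:
{"fn": "arm_command", "kwargs": {"commands": [{"translation":[0.03,-0.03,0.1],"dr":[0,0,0],"jaw":1},{"translation":[0,0,0.05],"dr":[0,0,0],"jaw":1},{"translation":[0,0,0.03],"dr":[0,0,0],"jaw":1},{"translation":[0,0,0],"dr":[0,0,0],"jaw":1}]}}

```text
time_s: 5.48
position: [0.485, 0.0194, 0.0884]
tcp_rot: [[0.984, -0.176, -0.0], [-0.176, -0.984, 0.0], [-0.0, 0.0, -1.0]]
force: [-0.5, -0.8, 0.7]
opening: 0.003
```

Request:
{"fn": "arm_command", "kwargs": {"commands": [{"translation":[0,0,0.03],"dr":[0,0,0],"jaw":1},{"translation":[0,0,0],"dr":[0,0,0],"jaw":1}]}}

```text
time_s: 5.65
position: [0.485, 0.0197, 0.0878]
tcp_rot: [[0.985, -0.175, -0.0], [-0.175, -0.985, 0.0], [-0.0, -0.0, -1.0]]
force: [0.5, -0.4, 0.1]
opening: 0.004
```

Request:
{"fn": "arm_command", "kwargs": {"commands": [{"translation":[0,0,0.02],"dr":[0,0,0],"jaw":1},{"translation":[0,0,0],"dr":[0,0,0],"jaw":1}]}}

```text
time_s: 5.82
position: [0.4851, 0.0198, 0.0874]
tcp_rot: [[0.985, -0.175, 0.0], [-0.175, -0.985, -0.0], [0.0, 0.0, -1.0]]
force: [-0.2, 1.0, -0.6]
opening: 0.002
```

Request:
{"fn": "arm_command", "kwargs": {"commands": [{"translation":[0,0,0.03],"dr":[0,0,0],"jaw":1},{"translation":[0,0,0],"dr":[0,0,0],"jaw":1}]}}

```text
time_s: 5.98
position: [0.4851, 0.0198, 0.0873]
tcp_rot: [[0.985, -0.175, 0.0], [-0.175, -0.985, -0.0], [0.0, 0.0, -1.0]]
force: [-0.6, -1.0, 6.1]
opening: 0.006
```

Request:
{"fn": "arm_command", "kwargs": {"commands": [{"translation":[0,0,0.02],"dr":[0,0,0],"jaw":1},{"translation":[0,0,0],"dr":[0,0,0],"jaw":1}]}}

```text
time_s: 6.15
position: [0.4851, 0.0198, 0.0873]
tcp_rot: [[0.985, -0.175, 0.001], [-0.175, -0.985, -0.0], [0.001, 0.0, -1.0]]
force: [-1.8, 0.4, 10.9]
opening: 0.007
```

P3 is firm too: 6→11 N with no sinking. Next, P1.

Request:
{"fn": "arm_command", "kwargs": {"commands": [{"translation":[0,0,-0.4],"dr":[0,0,0],"jaw":1},{"translation":[0,0,-0.4],"dr":[0,0,0],"jaw":1},{"translation":[0.9,0,0],"dr":[0,0,0],"jaw":1},{"translation":[0.9,0,0],"dr":[0,0,0],"jaw":1},{"translation":[0.9,0,0],"dr":[0,0,0],"jaw":1},{"translation":[0.9,0,0],"dr":[0,0,0],"jaw":1},{"translation":[0.9,0,0],"dr":[0,0,0],"jaw":1},{"translation":[0,0,0.2],"dr":[0,0,0],"jaw":1},{"translation":[0,0,0.3],"dr":[0,0,0],"jaw":1},{"translation":[0,0,0],"dr":[0,0,0],"jaw":1},{"translation":[0,0,0],"dr":[0,0,0],"jaw":1}]}}

```text
time_s: 7.07
position: [0.5934, 0.0006, 0.0924]
tcp_rot: [[0.985, -0.175, -0.004], [-0.175, -0.985, 0.001], [-0.004, -0.0, -1.0]]
force: [0.3, 0.5, -0.2]
opening: 0.0
```

```bash
python3 -c "
from h import *
go(1,-.034,.087)"
```

```text
t 7.07 p [0.5934, 0.0006, 0.0924] F [0.28, 0.45, -0.18] units [0.074, 0.035, 0.215] yaw -10.07 z [-0.0044, 0.0008, -1.0] open 0.0
```

Request:
{"fn": "arm_command", "kwargs": {"commands": [{"translation":[0.07,0.03,0.1],"dr":[0,0,0],"jaw":1},{"translation":[0,0,0.07],"dr":[0,0,0],"jaw":1},{"translation":[0,0,0.03],"dr":[0,0,0],"jaw":1},{"translation":[0,0,0],"dr":[0,0,0],"jaw":1}]}}

```text
time_s: 7.4
position: [0.5971, -0.0009, 0.0885]
tcp_rot: [[0.985, -0.175, -0.0], [-0.175, -0.985, 0.0], [-0.0, -0.0, -1.0]]
force: [0.2, -1.1, 0.7]
opening: 0.004
```

Request:
{"fn": "arm_command", "kwargs": {"commands": [{"translation":[0,0,0.02],"dr":[0,0,0],"jaw":1},{"translation":[0,0,0],"dr":[0,0,0],"jaw":1}]}}

```text
time_s: 7.57
position: [0.5974, -0.001, 0.0881]
tcp_rot: [[0.985, -0.175, 0.0], [-0.175, -0.985, -0.0], [0.0, 0.0, -1.0]]
force: [0.3, -0.2, 0.1]
opening: 0.008
```

Request:
{"fn": "arm_command", "kwargs": {"commands": [{"translation":[0,0,0.02],"dr":[0,0,0],"jaw":1},{"translation":[0,0,0],"dr":[0,0,0],"jaw":1}]}}

```text
time_s: 7.73
position: [0.5974, -0.001, 0.0876]
tcp_rot: [[0.985, -0.175, 0.0], [-0.175, -0.985, -0.0], [0.0, 0.0, -1.0]]
force: [0.2, -0.4, 0.2]
opening: 0.002
```

Request:
{"fn": "arm_command", "kwargs": {"commands": [{"translation":[-0.08,0,0.03],"dr":[0,0,0],"jaw":1},{"translation":[0,0,0],"dr":[0,0,0],"jaw":1}]}}

```text
time_s: 7.9
position: [0.5949, -0.0005, 0.0867]
tcp_rot: [[0.985, -0.175, -0.001], [-0.175, -0.985, 0.0], [-0.001, 0.0, -1.0]]
force: [0.2, -0.1, -0.2]
opening: 0.005
```

Request:
{"fn": "arm_command", "kwargs": {"commands": [{"translation":[0,0,0.025],"dr":[0,0,0],"jaw":1},{"translation":[0,0,0],"dr":[0,0,0],"jaw":1}]}}

```text
time_s: 8.07
position: [0.5953, -0.0006, 0.0861]
tcp_rot: [[0.985, -0.175, -0.0], [-0.175, -0.985, 0.0], [-0.0, 0.0, -1.0]]
force: [-0.2, -0.0, 1.4]
opening: 0.003
```

Request:
{"fn": "arm_command", "kwargs": {"commands": [{"translation":[0,0,0.02],"dr":[0,0,0],"jaw":1},{"translation":[0,0,0],"dr":[0,0,0],"jaw":1}]}}

```text
time_s: 8.23
position: [0.5955, -0.0006, 0.0859]
tcp_rot: [[0.985, -0.175, 0.0], [-0.175, -0.985, -0.0], [0.0, 0.0, -1.0]]
force: [-0.6, -0.6, 2.3]
opening: 0.004
```

Request:
{"fn": "arm_command", "kwargs": {"commands": [{"translation":[0,0,0.025],"dr":[0,0,0],"jaw":1},{"translation":[0,0,0],"dr":[0,0,0],"jaw":1}]}}

```text
time_s: 8.4
position: [0.5955, -0.0006, 0.0859]
tcp_rot: [[0.985, -0.175, 0.0], [-0.175, -0.985, -0.0], [0.0, 0.0, -1.0]]
force: [-1.5, 0.3, 5.6]
opening: 0.003
```

Request:
{"fn": "arm_command", "kwargs": {"commands": [{"translation":[0,0,0.01],"dr":[0,0,0],"jaw":1},{"translation":[0,0,0],"dr":[0,0,0],"jaw":1}]}}

```text
time_s: 8.57
position: [0.5955, -0.0006, 0.0858]
tcp_rot: [[0.985, -0.175, 0.0], [-0.175, -0.985, -0.0], [0.0, 0.0, -1.0]]
force: [-2.0, 0.5, 6.7]
opening: 0.007
```

P1 is firm: 2→7 N with no sinking. By elimination P2 is loose, and I'll check it by pressing its edge.

Request:
{"fn": "arm_command", "kwargs": {"commands": [{"translation":[0,0,-0.4],"dr":[0,0,0],"jaw":1},{"translation":[0,0,-0.4],"dr":[0,0,0],"jaw":1},{"translation":[0,0.9,0],"dr":[0,0,0],"jaw":1},{"translation":[0,0.9,0],"dr":[0,0,0],"jaw":1},{"translation":[0,0.9,0],"dr":[0,0,0],"jaw":1},{"translation":[0,0.9,0],"dr":[0,0,0],"jaw":1},{"translation":[0,0.9,0],"dr":[0,0,0],"jaw":1},{"translation":[0,0,0.2],"dr":[0,0,0],"jaw":1},{"translation":[0,0,0.1],"dr":[0,0,0],"jaw":1},{"translation":[0,0,0],"dr":[0,0,0],"jaw":1},{"translation":[0,0,0],"dr":[0,0,0],"jaw":1}]}}

```text
time_s: 9.48
position: [0.5756, -0.1103, 0.0972]
tcp_rot: [[0.985, -0.174, -0.001], [-0.174, -0.985, 0.001], [-0.001, -0.0, -1.0]]
force: [-0.1, -0.7, 0.4]
opening: 0.008
```

```bash
python3 -c "
from h import *
go(2,-.034,.0895)"
```

```text
t 9.48 p [0.5756, -0.1103, 0.0972] F [-0.06, -0.69, 0.35] units [-0.01, 0.024, 0.309] yaw -10.03 z [-0.0006, 0.0006, -1.0] open 0.008
```

Request:
{"fn": "arm_command", "kwargs": {"commands": [{"translation":[0,0.02,0.15],"dr":[0,0,0],"jaw":1},{"translation":[0,0,0.12],"dr":[0,0,0],"jaw":1},{"translation":[0,0,0.04],"dr":[0,0,0],"jaw":1},{"translation":[0,0,0],"dr":[0,0,0],"jaw":1}]}}

```text
time_s: 9.82
position: [0.5754, -0.1113, 0.0891]
tcp_rot: [[0.985, -0.174, -0.001], [-0.174, -0.985, 0.0], [-0.001, -0.0, -1.0]]
force: [0.2, -0.5, 0.2]
opening: 0.003
```

Request:
{"fn": "arm_command", "kwargs": {"commands": [{"translation":[0,0,0.03],"dr":[0,0,0],"jaw":1},{"translation":[0,0,0],"dr":[0,0,0],"jaw":1}]}}

```text
time_s: 9.98
position: [0.5756, -0.1117, 0.0887]
tcp_rot: [[0.985, -0.175, -0.0], [-0.175, -0.985, 0.0], [-0.0, -0.0, -1.0]]
force: [0.2, 0.4, 0.2]
opening: 0.001
```

Request:
{"fn": "arm_command", "kwargs": {"commands": [{"translation":[0,0,0.03],"dr":[0,0,0],"jaw":1},{"translation":[0,0,0],"dr":[0,0,0],"jaw":1}]}}

```text
time_s: 10.15
position: [0.5757, -0.1119, 0.088]
tcp_rot: [[0.985, -0.175, 0.0], [-0.175, -0.985, -0.0], [0.0, 0.0, -1.0]]
force: [-0.2, -0.8, 0.6]
opening: 0.005
```

Request:
{"fn": "arm_command", "kwargs": {"commands": [{"translation":[0,0,0.03],"dr":[0,0,0],"jaw":1},{"translation":[0,0,0],"dr":[0,0,0],"jaw":1}]}}

```text
time_s: 10.32
position: [0.5757, -0.1119, 0.0873]
tcp_rot: [[0.985, -0.175, 0.0], [-0.175, -0.985, -0.0], [0.0, 0.0, -1.0]]
force: [-0.6, 0.1, -0.0]
opening: 0.006
```

Request:
{"fn": "arm_command", "kwargs": {"commands": [{"translation":[0,0,0.03],"dr":[0,0,0],"jaw":1},{"translation":[0,0,0],"dr":[0,0,0],"jaw":1}]}}

```text
time_s: 10.48
position: [0.5756, -0.1119, 0.0865]
tcp_rot: [[0.985, -0.175, -0.0], [-0.175, -0.985, 0.0], [-0.0, -0.0, -1.0]]
force: [0.1, 0.3, 0.4]
opening: 0.007
```

Request:
{"fn": "arm_command", "kwargs": {"commands": [{"translation":[0,0,0.03],"dr":[0,0,0],"jaw":1},{"translation":[0,0,0],"dr":[0,0,0],"jaw":1}]}}

```text
time_s: 10.65
position: [0.5756, -0.1119, 0.086]
tcp_rot: [[0.985, -0.175, -0.0], [-0.175, -0.985, -0.0], [-0.0, 0.0, -1.0]]
force: [-0.9, -0.0, 2.3]
opening: 0.003
```

Request:
{"fn": "arm_command", "kwargs": {"commands": [{"translation":[0,0,0.03],"dr":[0,0,0],"jaw":1},{"translation":[0,0,0],"dr":[0,0,0],"jaw":1}]}}

```text
time_s: 10.82
position: [0.5756, -0.1119, 0.0858]
tcp_rot: [[0.985, -0.175, -0.0], [-0.175, -0.985, -0.0], [-0.0, 0.0, -1.0]]
force: [-2.0, -1.0, 5.8]
opening: 0.001
```

Run:
```python
from h import *
go(2,0,.0895)
p,d=capture("wrist");cv2.imwrite("pics/w2.png",p[:,:,::-1])
```

```text
t 10.82 p [0.5756, -0.1119, 0.0858] F [-2.02, -1.0, 5.81] units [1.339, -0.039, -0.149] yaw -10.08 z [-0.0, -0.0002, -1.0] open 0.001
```

View pics/w2.png

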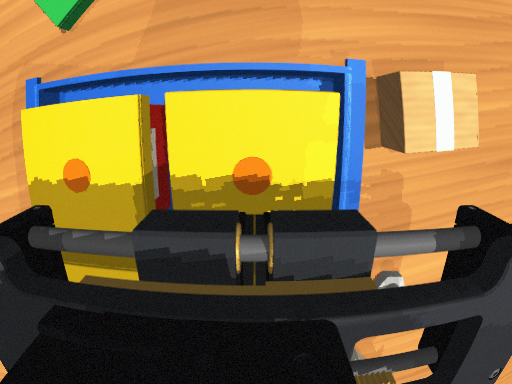

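P2 gave about 2 mm below its expected contact height (0.0878) with almost no force, then firmed up. I'll check its tilt with the fixed cameras while pressed.

Run:
```python
from h import *
from scipy.spatial import cKDTree
for n in("scene","wrist"):
    p,d=capture(n);cv2.imwrite(f"pics/{n}1.png",p[:,:,::-1])
    if n=="wrist":
        s=read_state();m=camera_model(n);K=np.array(m["intrinsics"]);T=np.array(m["mount"])
        v,u=np.indices(d.shape);x=(u-K[0,2])/K[0,0];y=(v-K[1,2])/K[1,1];r=np.hypot(x,y)+1e-9
        k=np.tan(r)/r*d
        P=np.stack([x*k,y*k,d],-1)@T[:3,:3].T+T[:3,3]
        W=P@np.array(s["tcp_rot"]).T+np.array(s["position"])
    else: W=cloud(n,d)
    h=cv2.cvtColor(cv2.cvtColor(p,cv2.COLOR_RGB2HSV),cv2.COLOR_BGR2RGB)[...,::-1]
    h=cv2.cvtColor(p,cv2.COLOR_RGB2HSV)
    y=(h[...,0]>22)&(h[...,0]<32)&(h[...,1]>150)&(h[...,2]>80)&(d>0)
    for c in C:
        a=(W[...,:2]-np.array(C[c]))@e1; b=(W[...,:2]-np.array(C[c]))@np.array([.1754,.9845])
        q=y&(abs(a)<.042)&(abs(b)<.042)&(abs(W[...,2]-.078)<.012)
        if q.sum()<150: continue
        A=np.c_[a[q],b[q],np.ones(q.sum())];print(n,c,q.sum(),np.linalg.lstsq(A,W[q][:,2],rcond=None)[0].round(4))
```

```text
scene 1 1095 [-0.0006  0.0007  0.0755]
scene 2 980 [ 0.0916 -0.0006  0.0779]
scene 4 343 [ 0.0017 -0.0007  0.0737]
wrist 1 11315 [-0.0014  0.0005  0.0775]
wrist 2 15852 [0.0903 0.0023 0.0799]
wrist 3 324 [0.0015 0.0036 0.079 ]
```

P2 is tipped 0.09 rad in both cameras while P1, P3 and P4 stay level, so P2 is the loose one. I'll press slightly further, still lightly, then release and centre over it.

Request:
{"fn": "arm_command", "kwargs": {"commands": [{"translation":[0,0,0.03],"dr":[0,0,0],"jaw":1},{"translation":[0,0,0],"dr":[0,0,0],"jaw":1}]}}

```text
time_s: 11.13
position: [0.5756, -0.1119, 0.0856]
tcp_rot: [[0.985, -0.175, 0.0], [-0.175, -0.985, -0.0], [0.0, 0.0, -1.0]]
force: [-2.9, 0.3, 9.0]
opening: 0.002
```

Request:
{"fn": "arm_command", "kwargs": {"commands": [{"translation":[0,0,-0.2],"dr":[0,0,0],"jaw":1},{"translation":[0,0,-0.5],"dr":[0,0,0],"jaw":1},{"translation":[0.7,0,0],"dr":[0,0,0],"jaw":1},{"translation":[0.66,0,0],"dr":[0,0,0],"jaw":1},{"translation":[0,0,0],"dr":[0,0,0],"jaw":1},{"translation":[0,0,0],"dr":[0,0,0],"jaw":1},{"translation":[0,0,0],"dr":[0,0,0],"jaw":1}]}}

```text
time_s: 11.72
position: [0.6078, -0.1174, 0.1012]
tcp_rot: [[0.985, -0.175, -0.002], [-0.175, -0.985, 0.001], [-0.002, -0.0, -1.0]]
force: [-0.1, 0.3, 0.1]
opening: 0.008
```

Run:
```python
from h import *
go(2,0,.0895)
p,d=capture("wrist");cv2.imwrite("pics/w3.png",p[:,:,::-1])
```

```text
t 11.72 p [0.6078, -0.1174, 0.1012] F [-0.12, 0.28, 0.11] units [0.031, -0.028, 0.469] yaw -10.08 z [-0.0023, 0.0009, -1.0] open 0.008
```

View pics/w3.png

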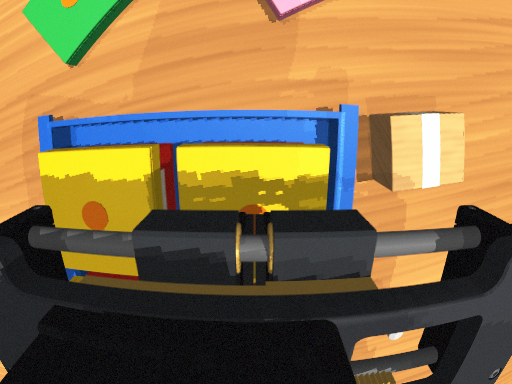

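The disc at (252,210) lies right under the fingertips. Pressing down in the middle.

Request:
{"fn": "arm_command", "kwargs": {"commands": [{"translation":[0.03,-0.03,0.2],"dr":[0,0,0],"jaw":1},{"translation":[0,0,0.2],"dr":[0,0,0],"jaw":1},{"translation":[0,0,0.06],"dr":[0,0,0],"jaw":1},{"translation":[0,0,0],"dr":[0,0,0],"jaw":1}]}}

```text
time_s: 12.1
position: [0.6091, -0.1169, 0.0893]
tcp_rot: [[0.985, -0.175, -0.002], [-0.175, -0.985, 0.001], [-0.002, -0.0, -1.0]]
force: [0.1, 0.1, -0.4]
opening: 0.007
```

Request:
{"fn": "arm_command", "kwargs": {"commands": [{"translation":[0,0,0.04],"dr":[0,0,0],"jaw":1},{"translation":[0,0,0.04],"dr":[0,0,0],"jaw":1},{"translation":[0,0,0],"dr":[0,0,0],"jaw":1}]}}

```text
time_s: 12.35
position: [0.61, -0.1172, 0.0882]
tcp_rot: [[0.985, -0.175, -0.0], [-0.175, -0.985, 0.0], [-0.0, -0.0, -1.0]]
force: [0.3, 0.5, 0.1]
opening: 0.004
```

Request:
{"fn": "arm_command", "kwargs": {"commands": [{"translation":[0,0,0.03],"dr":[0,0,0],"jaw":1},{"translation":[0,0,0],"dr":[0,0,0],"jaw":1}]}}

```text
time_s: 12.52
position: [0.6102, -0.1173, 0.0877]
tcp_rot: [[0.985, -0.175, 0.0], [-0.175, -0.985, -0.0], [0.0, 0.0, -1.0]]
force: [0.5, -0.2, -0.0]
opening: 0.006
```

Request:
{"fn": "arm_command", "kwargs": {"commands": [{"translation":[-0.05,0,0.02],"dr":[0,0,0],"jaw":1},{"translation":[0,0,0.03],"dr":[0,0,0],"jaw":1},{"translation":[0,0,0],"dr":[0,0,0],"jaw":1}]}}

```text
time_s: 12.77
position: [0.6101, -0.1173, 0.0877]
tcp_rot: [[0.985, -0.175, 0.003], [-0.175, -0.985, -0.001], [0.003, 0.0, -1.0]]
force: [1.7, -0.2, 6.2]
opening: 0.009
```

Request:
{"fn": "arm_command", "kwargs": {"commands": [{"translation":[0,0,0.03],"dr":[0,0,0],"jaw":1},{"translation":[0,0,0],"dr":[0,0,0],"jaw":1}]}}

```text
time_s: 12.93
position: [0.6101, -0.1173, 0.0874]
tcp_rot: [[0.985, -0.175, 0.003], [-0.175, -0.985, -0.001], [0.004, 0.0, -1.0]]
force: [0.1, 1.1, 8.1]
opening: 0.004
```

Request:
{"fn": "arm_command", "kwargs": {"commands": [{"translation":[0,0,0.03],"dr":[0,0,0],"jaw":1},{"translation":[0,0,0],"dr":[0,0,0],"jaw":1}]}}

```text
time_s: 13.1
position: [0.6101, -0.1173, 0.0869]
tcp_rot: [[0.985, -0.175, 0.004], [-0.175, -0.985, -0.001], [0.004, 0.0, -1.0]]
force: [-0.3, 0.4, 9.0]
opening: 0.005
```

Request:
{"fn": "arm_command", "kwargs": {"commands": [{"translation":[0,0,0.05],"dr":[0,0,0],"jaw":1},{"translation":[0,0,0],"dr":[0,0,0],"jaw":1}]}}

```text
time_s: 13.27
position: [0.6101, -0.1173, 0.0858]
tcp_rot: [[0.985, -0.175, 0.004], [-0.175, -0.985, -0.001], [0.004, 0.0, -1.0]]
force: [-0.6, 0.7, 10.7]
opening: 0.004
```

Request:
{"fn": "arm_command", "kwargs": {"commands": [{"translation":[0,0,0.05],"dr":[0,0,0],"jaw":1},{"translation":[0,0,0],"dr":[0,0,0],"jaw":1}]}}

```text
time_s: 13.43
position: [0.6101, -0.1173, 0.0846]
tcp_rot: [[0.985, -0.175, 0.004], [-0.175, -0.985, -0.001], [0.004, 0.0, -1.0]]
force: [-1.6, 0.5, 10.8]
opening: 0.005
```

Request:
{"fn": "arm_command", "kwargs": {"commands": [{"translation":[0,0,0.05],"dr":[0,0,0],"jaw":1},{"translation":[0,0,0],"dr":[0,0,0],"jaw":1}]}}

```text
time_s: 13.6
position: [0.6101, -0.1173, 0.0833]
tcp_rot: [[0.985, -0.175, 0.004], [-0.175, -0.985, -0.001], [0.004, 0.001, -1.0]]
force: [0.3, 1.5, 10.4]
opening: 0.002
```

Request:
{"fn": "arm_command", "kwargs": {"commands": [{"translation":[0,0,0.04],"dr":[0,0,0],"jaw":1},{"translation":[0,0,0],"dr":[0,0,0],"jaw":1}]}}

```text
time_s: 13.77
position: [0.6101, -0.1173, 0.0826]
tcp_rot: [[0.985, -0.175, 0.004], [-0.175, -0.985, -0.001], [0.004, 0.0, -1.0]]
force: [-0.6, 1.5, 11.4]
opening: 0.006
```

Request:
{"fn": "arm_command", "kwargs": {"commands": [{"translation":[0,0,0.03],"dr":[0,0,0],"jaw":1},{"translation":[0,0,0],"dr":[0,0,0],"jaw":1}]}}

```text
time_s: 13.93
position: [0.6101, -0.1173, 0.0826]
tcp_rot: [[0.985, -0.175, 0.004], [-0.175, -0.985, -0.001], [0.004, 0.001, -1.0]]
force: [-2.0, 1.5, 16.3]
opening: 0.006
```

Bottomed at 5.2 mm with the force now rising. A bit more, to about 20–24 N.

Request:
{"fn": "arm_command", "kwargs": {"commands": [{"translation":[0,0,0.03],"dr":[0,0,0],"jaw":1},{"translation":[0,0,0],"dr":[0,0,0],"jaw":1},{"translation":[0,0,0],"dr":[0,0,0],"jaw":1}]}}

```text
time_s: 14.18
position: [0.6101, -0.1173, 0.0826]
tcp_rot: [[0.985, -0.175, 0.004], [-0.175, -0.985, -0.001], [0.004, 0.001, -1.0]]
force: [-2.7, 2.2, 19.2]
opening: 0.005
```

Request:
{"fn": "arm_command", "kwargs": {"commands": [{"translation":[0,0,-0.15],"dr":[0,0,0],"jaw":1},{"translation":[0,0,-0.5],"dr":[0,0,0],"jaw":1},{"translation":[0,0,-1],"dr":[0,0,0],"jaw":1},{"translation":[0,0,-1],"dr":[0,0,0],"jaw":1},{"translation":[-0.5,0,-1],"dr":[0,0,0],"jaw":1},{"translation":[-1,0,-0.5],"dr":[0,0,0],"jaw":1},{"translation":[-1,0,0],"dr":[0,0,0],"jaw":1},{"translation":[-1,0,0],"dr":[0,0,0],"jaw":1},{"translation":[-1,0,0],"dr":[0,0,0],"jaw":1},{"translation":[0,0,0],"dr":[0,0,0],"jaw":1},{"translation":[0,0,0],"dr":[0,0,0],"jaw":1}]}}

```text
time_s: 15.1
position: [0.4967, -0.0968, 0.1827]
tcp_rot: [[0.984, -0.175, -0.001], [-0.175, -0.984, 0.0], [-0.001, -0.0, -1.0]]
force: [0.6, -0.6, 0.3]
opening: 0.01
```

Run:
```python
from h import *
for n in("scene","top","wrist"):
    s=read_state();p,d=capture(n);cv2.imwrite(f"pics/{n}9.png",p[:,:,::-1])
    if n=="wrist":
        m=camera_model(n);K=np.array(m["intrinsics"]);T=np.array(m["mount"])
        v,u=np.indices(d.shape);x=(u-K[0,2])/K[0,0];y=(v-K[1,2])/K[1,1];r=np.hypot(x,y)+1e-9
        k=np.tan(r)/r*d
        P=np.stack([x*k,y*k,d],-1)@T[:3,:3].T+T[:3,3]
        W=P@np.array(s["tcp_rot"]).T+np.array(s["position"])
    else: W=cloud(n,d)
    h=cv2.cvtColor(p,cv2.COLOR_RGB2HSV)
    y=(h[...,0]>22)&(h[...,0]<32)&(h[...,1]>150)&(h[...,2]>80)&(d>0)
    for c in C:
        a=(W[...,:2]-np.array(C[c]))@e1; b=(W[...,:2]-np.array(C[c]))@np.array([.1754,.9845])
        q=y&(abs(a)<.042)&(abs(b)<.042)&(abs(W[...,2]-.078)<.012)
        if q.sum()<150: continue
        A=np.c_[a[q],b[q],np.ones(q.sum())];print(n,c,q.sum(),np.linalg.lstsq(A,W[q][:,2],rcond=None)[0].round(4))
go(2,0)
```

```text
scene 1 1242 [-0.0018 -0.0009  0.0755]
scene 2 1420 [ 0.0004 -0.0022  0.0724]
scene 3 890 [-0.0003 -0.001   0.0769]
scene 4 1071 [ 0.0033 -0.0011  0.0738]
top 1 1175 [ 0.0026 -0.0046  0.0773]
top 2 379 [0.0033 0.0106 0.0739]
top 3 964 [ 0.002  -0.0052  0.0787]
wrist 1 6778 [-0.0019  0.0004  0.0774]
wrist 2 8208 [-0.0015  0.0007  0.0742]
wrist 3 5516 [-0.0015  0.0013  0.079 ]
wrist 4 5878 [-0.0028  0.0003  0.0759]
t 15.25 p [0.4995, -0.0979, 0.1827] F [0.19, -0.43, 0.48] units [4.435, -0.022, 0.009] yaw -10.09 z [0.002, -0.0008, -1.0] open 0.007
```

View pics/scene9.png

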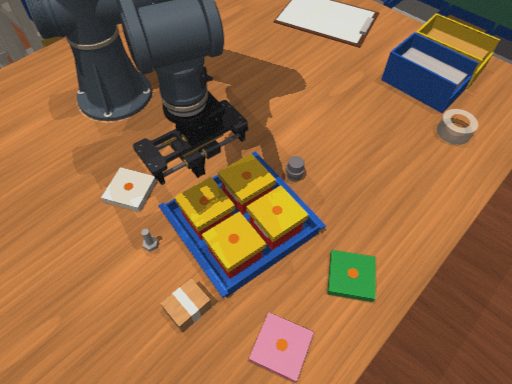

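P2 dropped about 5 mm and now lies level, and it stayed down after release. The other three covers have not changed, and the coupling (296,167), bolt (150,239) and carton (187,303) stand where they did. The robot is clear of everything, so I'm handing in.

```bash
python3 -c "
from rig import *
print(hand_in())"
```

```text
the job is handed in; nothing more can be done
None
```

The loose cover is pressed home and the job is handed in, at about 15 s of the 48 s allowed.

- **Finding it:** I pressed all four covers lightly near an edge with the shut fingertips. Three held firm at 7 to 11 N. The fourth, at about (0.609, -0.117), tipped about 0.09 rad under 6 N and went on giving slightly up to 9 N. That is less than the stated 0.14 rad, but it was clearly the only one that rocked.
- **Seating it:** I pressed its middle to 19 N. It began sinking at about 8 to 11 N, a little under the stated 12 N, went down 5.2 mm and stopped firmly.
- **Last checks:** The scene and wrist cameras show it about 5 mm lower than before and level within about 0.002 rad. The top camera saw only part of it and read about 0.01 rad. The other three covers, the coupling, the bolt and the carton look unmoved, and the robot was clear of everything.

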